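# Find the socket that fits the centrifuge rotor nut and loosen it

## Robot

A 6-joint arm with a two-finger parallel gripper is mounted at the origin on the work surface. World frame = base frame: x ahead of the robot, y to its left, z up, the work surface at z = 0. Lengths are in m, angles in rad, forces in N, time in s.
With the tool pointing down it reaches from about 0.35 to 0.975 m from the base axis. Payload 17.4 kg.
Tool frame: the origin (TCP) lies at the very end of the fingers, on their centre line; the grasp point (between the pads) lies 19 mm behind it; z points along the fingers, y is the line along which they close (so a half turn about z gives the same grasp; the last joint's range is limited). The gripper opens to 85 mm and grips with 20 to 120 N. Pads are 22 mm wide; open, the fingers measure 114 mm over their backs; the gripper's body (76 mm by 85 mm) begins 54 mm behind the grasp point. The pads swing forward as they close: fully open they stand 13 mm farther back than shut.
Start: joints at [-1.233, 0.116, 1.442, -0, 1.584, -0.038], TCP at [0.248, -0.628, 0.231] pointing down, gripper open.
Joint ranges: [-2.83, 2.83], [-0.83, 2.19], [0.07, 2.5], [-1.14, 4.28], [0.01, 3], [-2.97, 2.97]. Speed limits (rad/s): [1.89, 1.89, 2.22, 3.14, 3.14, 3.14].

## Interface

Orientations are given as a 3x3 rotation matrix whose columns are the frame's x, y, z axes.
In Python, from workcell import env, optics, job gives the robot as it stands.
- The arm moves only by the tool carry_out, never from a script. Its argument "rows" is a list that holds one entry, the list of rows, each a list of 7 numbers: the shift along the tool's x, y, z in m, then the turn, a rotation vector about the tool's x, y, z in rad, then the gripper's target within -1 to 1 (shut at 1, half-way at 0, fully open at -1). A call has 1 to 5 rows; each row shifts and turns the commanded pose from where the row before left it, along the tool's axes as they then stand; what a row does not reach is not made up. A row lasts 1/12 s, in which the tool goes at most 41.7 mm and 7.16 degrees, less where a joint would pass 70% of its speed; a pose out of reach is approached as far as the arm can. A call is refused whole if a number of a shift passes 0.0417 or a number of a turn 0.125, either way. A call with a gripper value outside its range is refused whole. The fingers move at their own pace and stop on an object; "grip_force" is the grip in N (left out, the last holds). Time passes only in rows, so rows that do not move let the fingers close. It gives the time, the measured TCP pose, the force, the opening and the grip force at its end, in the units of the state.
- env.sense(): the state, without advancing time (a new reading comes with each control period).
- optics.read_camera(name): name is "scene" or "top" or "wrist"; returns a dict with "img" (480x640x3 uint8, red, green, blue), "z_map" (480x640 float32, m along the optical axis (not along the pixel's ray), 0 where there is no reading), "mtx" (3x3 intrinsics, pixels), "k1" (the pictures are not rectified: a ray, as slopes to the right and down, at radius r is drawn at 1 + k1 r^2 times it, then the intrinsics apply), "world_from_camera" (4x4, takes a point from camera to world coordinates). Camera axes: x right, y down, z forward; pixel columns grow to the right and rows downward; lengths in m; the calibration is good to about 2 mm. A picture is of the moment at which its call begins.
- job.job_done(): hands the job in; it is judged then, once.
The state is a dict: "clock": time; "qpos": joint angles; "dq": joint speeds; "effort": joint torques, N m; "position": TCP position; "ee_rot": TCP orientation; "wrist_force": force on the tool from outside, world axes, zero at the start; "wrist_torque": the same for the moment, N m; "gripper_width": finger opening in m; "gripper_force": force on a finger pad.
Only numpy, scipy, OpenCV 4.12 (cv2) and the standard library are available. Lean on these libraries where they do the work, as an engineer would, in place of code of your own. Each camera call takes 0.05 s, during which the arm holds its last target. There are 200 camera calls.

## Task

The rotor nut of the bench centrifuge has to be loosened: try the three T-handle sockets from the mat on the nut until you find the one that fits, push it fully home over the nut, and turn the nut anticlockwise (seen from above) by an eighth of a turn. Finish while still holding that socket seated on the nut: do not let go of it. The other two sockets must be left standing upright on the mat or bench, and the other things on the bench left where they are.

Things in the scene. Friction and masses are not known exactly. Their poses are not given: they have to be found in the camera images.
- centrifuge: cream bench centrifuge, lid off, fixed: housing 250 mm (x) by 230 mm (y); rim of its round rotor bowl 98 mm above the bench, 224 mm across. The silver rotor inside is locked; its flat hub, 60 mm across and 100 mm above the bench, carries the nut at its centre. Origin: centre of the underside; z up.
- nut_seat (a point): on the hub, centre of the underside of the steel hex nut: 22 mm across flats, 25.4 across corners, 16 high, a 12 mm stud end 6 mm above it. x is square to a flat and turns with the nut. A socket is fully home when its open end rests on the hub (its origin at this point); the fitting bore lines up at this yaw plus any multiple of 60 degrees, with 7 degrees of play.
- nut (a joint): turn of the nut in rad: 0 at the start, grows anticlockwise seen from above, up to 1.5; an eighth of a turn is 0.785. It turns stiffly (about 0.3 N m), stays where it is left, and cannot be turned clockwise from 0.
- mat: black mat, 170 mm (x) by 350 (y), 4 thick, fixed; the three sockets stand on it in a row along y, 115 mm apart, in any order. Their bores: one 18 mm across flats (stops on top of the nut), one 23.5 (fits), one 28 (drops over the nut but turns round it without gripping); which is which must be tried. Origin: centre of the underside.
- socket_a: steel T-handle socket wrench, open end down. Hexagonal barrel 36 mm across flats, 42 mm high; round 14 mm stem; on top a level T-bar, 80 mm long (along x), 14 mm wide (y), 14 mm high, its middle 93 mm above the origin. 0.35 kg. Origin: centre of the open end; z up the stem. Hexagonal bore 26 mm deep from below, two flats square to x. Looks like the other two; bore size not told, see mat.
- socket_b: steel T-handle socket wrench, open end down. Hexagonal barrel 36 mm across flats, 42 mm high; round 14 mm stem; on top a level T-bar, 80 mm long (along x), 14 mm wide (y), 14 mm high, its middle 93 mm above the origin. 0.35 kg. Origin: centre of the open end; z up the stem. Hexagonal bore 26 mm deep from below, two flats square to x. Looks like the other two; bore size not told, see mat.
- socket_c: steel T-handle socket wrench, open end down. Hexagonal barrel 36 mm across flats, 42 mm high; round 14 mm stem; on top a level T-bar, 80 mm long (along x), 14 mm wide (y), 14 mm high, its middle 93 mm above the origin. 0.35 kg. Origin: centre of the open end; z up the stem. Hexagonal bore 26 mm deep from below, two flats square to x. Looks like the other two; bore size not told, see mat.
- reagent: brown glass bottle, 60 mm across and 120 mm high, a bystander. Origin: centre of its underside.
- beaker: white cup, 70 mm across and 80 mm high, a bystander. Origin: centre of its underside.
- tube_rack: white rack of sample tubes, 60 by 160 mm and 70 mm high, a bystander. Origin: centre of its underside.
There are look-alikes about, which are no part of the job. Leave any blue look-alike of the socket_b alone. What is shaped like the socket_a but yellow is not meant.

How it is judged:
By the outcome, as a careful person would: the job done as asked, in the order asked, and still so for the second after the job is handed in, while the arm keeps its last pose, push and grip.
It also fails if it takes over 72 s, if anything falls off the work surface, if the arm or the gripper's body presses on something with over 40 N, if the wrist force passes 120 N, or if a joint passes its speed limit or range.

## Working session

There is one attempt and no reset: what is moved stays moved. The work goes in short steps, Python scripts to look and compute and a tool call to move; the robot and the scene stay as the last step left them, time stands still between calls to the robot, and variables do not carry over. Pictures are saved under pics/ and viewed, at most 10 in all, crops included, and the job is handed in when it is done.

Besides the shell and the picture viewer there is one more tool, called after ">>>" as name(argument=value, ...), one argument or row to a line, values as JSON. carry_out: Moves the arm, as the interface text tells. Its arguments: {"type":"object","properties":{"rows":{"type":"array","items":{"type":"array","items":{"type":"array","items":{"type":"number"}}}},"grip_force":{"type":"number"}},"required":["rows"]}

```bash
mkdir -p pics
cat > h.py <<'E'
import numpy as np, cv2
from workcell import env, optics, job
def cam(n):
    return optics.read_camera(n)
def cloud(c):
    h,w=c['z_map'].shape; u,v=np.meshgrid(np.arange(w),np.arange(h))
    s=slopes(c,u.ravel(),v.ravel()); z=c['z_map'].ravel()
    P=np.c_[s*z[:,None],z]; M=c['world_from_camera']
    return (P@M[:3,:3].T+M[:3,3]).reshape(h,w,3)
def slopes(c,u,v):
    K=c['mtx']; p=np.stack([(np.asarray(u,float)-K[0,2])/K[0,0],(np.asarray(v,float)-K[1,2])/K[1,1]],-1)
    q=p.copy()
    for _ in range(8): q=p/(1+c['k1']*(q**2).sum(-1,keepdims=True))
    return q
def onplane(c,u,v,z):
    s=slopes(c,u,v); d=np.concatenate([s,np.ones(s.shape[:-1]+(1,))],-1)
    M=c['world_from_camera']; d=d@M[:3,:3].T; o=M[:3,3]
    return o+d*((z-o[2])/d[...,2:3])
E
python3 - <<'E'
from h import *
for n in ['scene','top']:
    c=cam(n); cv2.imwrite(f'pics/{n}0.png',c['img'][...,::-1]); print(n,c['mtx'][0],c['k1'],c['world_from_camera'].round(3).tolist())
    np.savez(f'{n}0.npz',**c)
s=env.sense(); print({k:np.round(v,3).tolist() for k,v in s.items()})
E
```

```text
scene [547.77970734   0.         321.93205517] 0.058509433006973914 [[0.132, 0.637, -0.759, 1.39], [0.991, -0.091, 0.096, -0.123], [-0.008, -0.765, -0.644, 0.811], [0.0, 0.0, 0.0, 1.0]]
top [526.36845044   0.         321.43794192] 0.049004107110481136 [[-0.012, -0.994, 0.11, 0.41], [-1.0, 0.013, 0.0, -0.004], [-0.002, -0.11, -0.994, 1.1], [0.0, 0.0, 0.0, 1.0]]
{'clock': 0.1, 'qpos': [-1.233, 0.116, 1.442, 0.0, 1.584, -0.038], 'dq': [0.001, -0.0, -0.0, -0.002, -0.0, 0.001], 'effort': [0.002, -73.366, -63.379, -0.0, 0.005, 0.0], 'position': [0.248, -0.628, 0.231], 'ee_rot': [[0.93, 0.367, -0.0], [0.367, -0.93, 0.001], [0.0, -0.001, -1.0]], 'wrist_force': [1.071, -0.462, 0.032], 'wrist_torque': [-0.052, 0.043, -0.032], 'gripper_force': 0.0, 'gripper_width': 0.085}
```

View pics/top0.png

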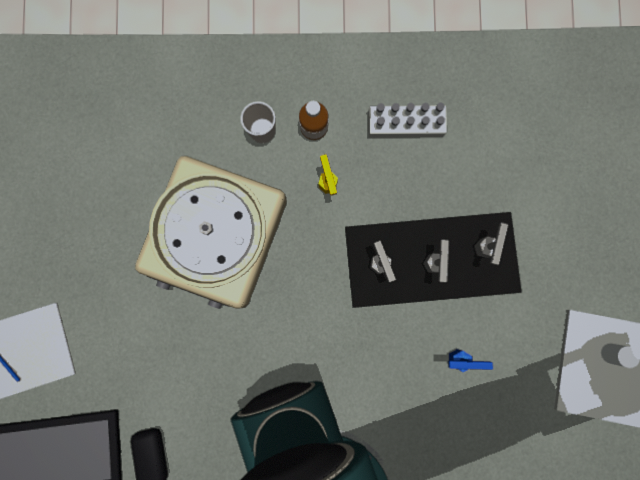

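View pics/scene0.png

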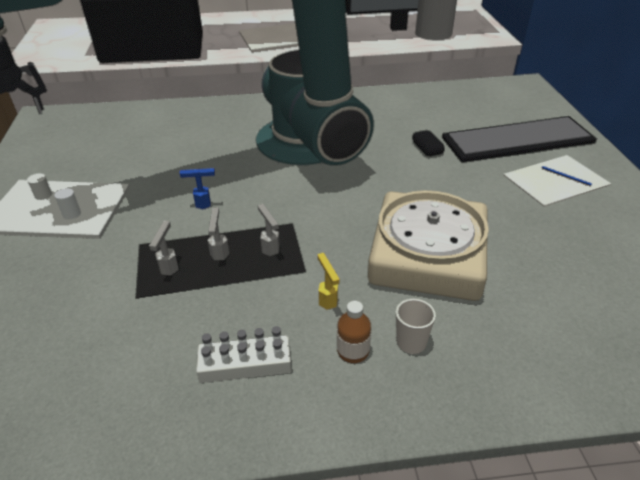

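Top view: the steel sockets stand on the black mat, with T-bars at about (385,261), (444,261) and (499,244). The blue look-alike (468,362) and the yellow one (328,175) are off the mat. The nut is at (206,228) in the cream centrifuge. Candidates are the 3 steel sockets plus blue and yellow; I choose the three steel ones on the mat.

Run:
```python
from h import *
c=dict(np.load('top0.npz')); P=cloud(c); Z=P[...,2]
def rect(m,z,lab):
    n,l,st,ce=cv2.connectedComponentsWithStats(m.astype(np.uint8))
    for i in range(1,n):
        if st[i,4]<60: continue
        v,u=np.nonzero(l==i); w=onplane(c,u,v,z)[:,:2]
        (cx,cy),(a,b),t=cv2.minAreaRect((w*1000).astype(np.float32))
        d=np.linalg.eigh(np.cov(w.T))[1][:,1]
        print(lab,ce[i].round(1),st[i,4],'c mm',round(cx,1),round(cy,1),'size',round(a,1),round(b,1),'mean',(w.mean(0)*1000).round(1),'ang',np.degrees(np.arctan2(d[1],d[0])).round(1),'z',np.median(P[v,u,2]).round(4))
roi=np.zeros(Z.shape,bool); roi[210:310,345:525]=1
rect(roi&(Z>0.09)&(Z<.13),.104,'bar')
img=c['img'].astype(int); dark=img.max(2)<45
r2=roi.copy()
rect(r2&(img.max(2)<30),.004,'mat')
r3=np.zeros(Z.shape,bool); r3[205:250,185:230]=1
rect(r3&(Z>0.108),.116,'nut')
print(Z[228,190:222].round(3))
hub=np.zeros(Z.shape,bool); hub[150:310,130:290]=1
rect(hub&(Z>.06),.09,'housing')
out=np.hstack([cv2.resize(c['img'][205:251,183:229],(400,400),interpolation=cv2.INTER_CUBIC),cv2.resize(c['img'][210:310,350:520],(400,235)).copy() if 0 else cv2.copyMakeBorder(cv2.resize(c['img'][215:305,350:520],(400,212),interpolation=cv2.INTER_CUBIC),0,188,0,0,cv2.BORDER_CONSTANT)])
cv2.imwrite('pics/crop1.png',out[...,::-1])
```

```text
bar [498.6 243.7] 373 c mm 502.3 -338.7 size 16.9 80.3 mean [ 501.9 -338.8] ang 164.1 z 0.104
bar [384.2 261.3] 336 c mm 471.3 -122.1 size 79.4 15.1 mean [ 471.1 -122.2] ang -159.9 z 0.104
bar [442.8 260.8] 355 c mm 471.3 -232.8 size 16.0 78.7 mean [ 470.7 -232.7] ang 175.0 z 0.104
mat [430.5 260.2] 10855 c mm 480.8 -232.9 size 165.5 345.9 mean [ 478.5 -230. ] ang 93.1 z 0.0046
nut [205.7 227.8] 129 c mm 537.2 212.7 size 23.0 22.5 mean [537.5 213.3] ang 47.4 z 0.1168
[0.096 0.099 0.101 0.101 0.1   0.101 0.1   0.1   0.1   0.103 0.116 0.117
 0.122 0.124 0.121 0.124 0.12  0.126 0.118 0.115 0.117 0.113 0.108 0.099
 0.1   0.101 0.101 0.102 0.101 0.101 0.103 0.1  ]
housing [210. 232.] 14813 c mm 535.3 211.7 size 234.7 245.7 mean [533.2 210.4] ang 159.1 z 0.0895
```

View pics/crop1.png

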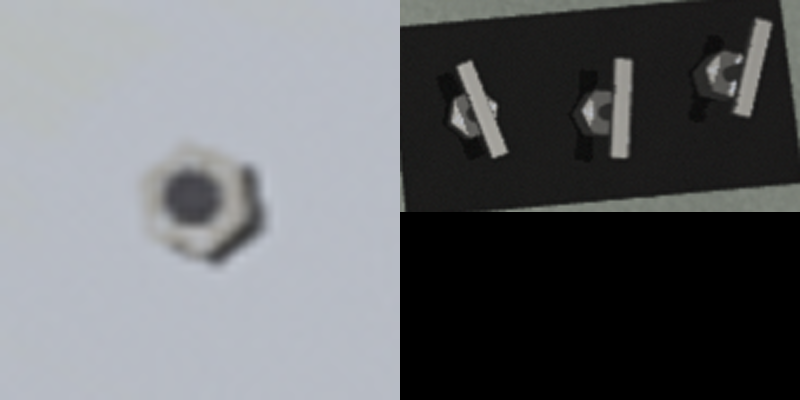

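The close crop shows the three steel sockets on the mat. The nut is hexagonal, with its yaw still to be refined from close by. I start with the socket nearest the nut.

>>> carry_out(
  rows=[
    [[0.028,-0.0278,0,0,0,0,-1],[0.028,-0.0278,0,0,0,0,-1],[0.028,-0.0278,0,0,0,0,-1],[0.028,-0.0278,0,0,0,0,-1],[0.028,-0.0278,0,0,0,0,-1]],
  ],
)

```text
clock: 0.52
position: [0.3272, -0.4454, 0.2309]
ee_rot: [[0.93, 0.367, -0.0], [0.367, -0.93, 0.0], [-0.0, -0.0, -1.0]]
wrist_force: [1.0, -0.1, 0.6]
gripper_width: 0.0855
gripper_force: 0.0
```

>>> carry_out(
  rows=[
    [[0.028,-0.0278,0,0,0,0,-1],[0.028,-0.0278,0,0,0,0,-1],[0.028,-0.0278,0,0,0,0,-1],[0.028,-0.0278,0,0,0,0,-1],[0.028,-0.0278,0,0,0,0,-1]],
  ],
)

```text
clock: 0.93
position: [0.4063, -0.2647, 0.2312]
ee_rot: [[0.93, 0.367, 0.0], [0.367, -0.93, -0.0], [0.0, 0.0, -1.0]]
wrist_force: [1.1, 0.4, -0.1]
gripper_width: 0.0855
gripper_force: 0.0
```

>>> carry_out(
  rows=[
    [[0.028,-0.0278,0,0,0,0,-1],[0.028,-0.0278,0,0,0,0,-1],[0.028,-0.0278,0,0,0,0,-1],[0.028,-0.0278,0,0,0,0,-1],[0,0,0,0,0,0.025,-1]],
  ],
)

```text
clock: 1.35
position: [0.471, -0.1168, 0.2311]
ee_rot: [[0.937, 0.349, 0.0], [0.349, -0.937, 0.001], [0.001, -0.001, -1.0]]
wrist_force: [0.0, -1.1, 0.4]
gripper_width: 0.0853
gripper_force: 0.0
```

```bash
cat >> h.py <<'E'
def go(x,y,z,yaw=None):
    """print shift in tool axes (as they stand) to world target; turn about tool z"""
    s=env.sense(); R=np.array(s['ee_rot']); p=np.array(s['position'])
    d=R.T@(np.array([x,y,z])-p); cur=np.degrees(np.arctan2(R[1,0],R[0,0]))
    print('t',round(float(s['clock']),2),'pos',p.round(4),'yaw',cur.round(2),'tilt',R[:2,2].round(4),'-> shift',d.round(4),'norm',np.linalg.norm(d).round(3),'turnz',None if yaw is None else np.radians(((cur-yaw+180)%360)-180).round(4))
E
python3 - <<'E'
from h import *
go(.4713,-.1221,.078,20.1)
c=cam('wrist'); print(c['mtx'][0],c['world_from_camera'].round(3).tolist()); np.savez('w1.npz',**c)
cv2.imwrite('pics/w1.png',c['img'][...,::-1])
P=cloud(c); print((P[...,2]>.09).sum())
E
```

```text
t 1.35 pos [ 0.471  -0.1168  0.2311] yaw 20.4 tilt [0.0002 0.0015] -> shift [-0.0017  0.0052  0.1531] norm 0.153 turnz 0.0052
[339.95778678   0.         317.52864046] [[0.348, -0.904, -0.25, 0.534], [-0.938, -0.336, -0.09, -0.094], [-0.002, 0.265, -0.964, 0.374], [0.0, 0.0, 0.0, 1.0]]
85085
```

View pics/w1.png

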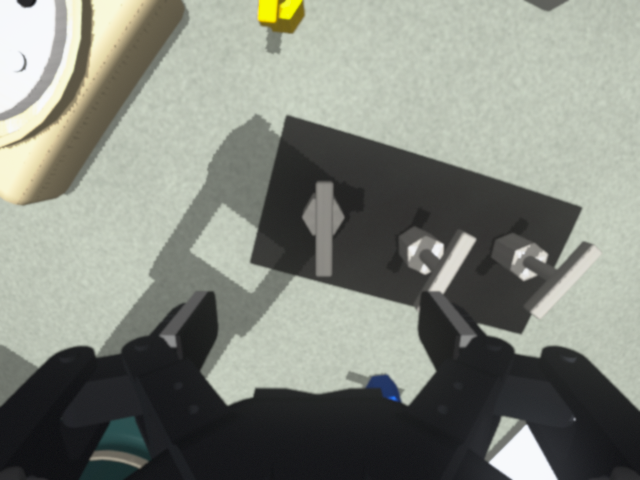

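The wrist view shows the target bar at (324,228), vertical between the fingers, with the other two to the right. Next I measure it from this view.

```bash
cat >> h.py <<'E'
def bar(c,near,top,r=.06):
    """bar centre (m) and yaw of the T-bar whose top is at height top, near a point"""
    P=cloud(c); m=(np.abs(P[...,2]-top)<.006)&(np.hypot(P[...,0]-near[0],P[...,1]-near[1])<r)
    n,l,st,_=cv2.connectedComponentsWithStats(m.astype(np.uint8)); i=1+np.argmax(st[1:,4])
    v,u=np.nonzero(l==i); w=onplane(c,u,v,top)[:,:2]
    (cx,cy),sz,_=cv2.minAreaRect((w*1000).astype(np.float32)); d=np.linalg.eigh(np.cov(w.T))[1][:,1]
    yaw=np.degrees(np.arctan2(d[1],d[0])); yaw=(yaw+90)%180-90
    print('bar',round(cx,1),round(cy,1),'size',np.round(sz,1),'mean',(w.mean(0)*1000).round(1),'yaw',yaw.round(1),'px',u.mean().round(),v.mean().round(),'z',np.median(P[v,u,2]).round(4))
E
python3 - <<'E'
from h import *
c=dict(np.load('w1.npz')); bar(c,(.4713,-.1221),.104)
bar(c,(.471,-.233),.104); bar(c,(.502,-.3387),.104)
E
```

```text
bar 472.7 -121.4 size [79.3 13.3] mean [ 473.9 -120.7] yaw 20.2 px 324.0 228.0 z 0.1044
bar 481.9 -232.3 size [17.  59.3] mean [ 483.4 -232.5] yaw -5.5 px 451.0 262.0 z 0.1042
bar 503.1 -336.6 size [19.4 79.5] mean [ 503.8 -336.7] yaw -16.0 px 565.0 280.0 z 0.104
```

>>> carry_out(
  rows=[
    [[0,0.0049,0.025,0,0,0.003,-1],[0,0,0.04,0,0,0,-1],[0,0,0.04,0,0,0,-1],[0,0,0.03,0,0,0,-1],[0,0,0.018,0,0,0,-1]],
  ],
  grip_force=90,
)

```text
clock: 1.82
position: [0.4693, -0.1269, 0.0743]
ee_rot: [[0.94, 0.34, -0.004], [0.34, -0.94, 0.001], [-0.003, -0.002, -1.0]]
wrist_force: [-1.1, 0.1, -1.3]
gripper_width: 0.0853
gripper_force: 0.0
```

>>> carry_out(
  rows=[
    [[0,0,0,0,0,0,0.5],[0,0,0,0,0,0,1],[0,0,0,0,0,0,1],[0,0,0,0,0,0,1],[0,0,0,0,0,0,1]],
  ],
)

```text
clock: 2.23
position: [0.4718, -0.1269, 0.0799]
ee_rot: [[0.94, 0.341, 0.002], [0.341, -0.94, -0.001], [0.002, 0.001, -1.0]]
wrist_force: [-0.3, -0.2, 0.4]
gripper_width: 0.0252
gripper_force: 0.0
```

>>> carry_out(
  rows=[
    [[0,0,0,0,0,0,1],[0,0,0,0,0,0,1],[0,0,0,0,0,0,1],[0,0,0,0,0,0,1],[0,0,0,0,0,0,1]],
  ],
)

```text
clock: 2.65
position: [0.4717, -0.1268, 0.0793]
ee_rot: [[0.94, 0.341, 0.002], [0.341, -0.94, -0.001], [0.001, 0.001, -1.0]]
wrist_force: [-0.8, -0.5, 6.8]
gripper_width: 0.0125
gripper_force: 89.7
```

Run:
```python
from h import *
go(.4725,-.1215,.26,20.2)
s=env.sense(); print(np.round(s['wrist_force'],1),np.round(s['wrist_torque'],2),s['gripper_width'],s['gripper_force'])
```

```text
t 2.65 pos [ 0.4717 -0.1268  0.0793] yaw 19.93 tilt [ 0.0015 -0.0007] -> shift [ 0.0027 -0.0045 -0.1807] norm 0.181 turnz -0.0046
[-0.8 -0.5  6.8] [-0.27 -0.02 -0.03] 0.012492149548934142 89.70883826259524
```

>>> carry_out(
  rows=[
    [[0,0,0,0,0,0,0],[0,0,0,0,0,0,-0.2],[0,0,0,0,0,0,-0.2],[0,0,0,0,0,0,-0.2],[0,0,0,0,0,0,-0.2]],
  ],
)

```text
clock: 3.07
position: [0.4711, -0.1266, 0.0782]
ee_rot: [[0.94, 0.341, -0.0], [0.341, -0.94, 0.0], [-0.0, -0.0, -1.0]]
wrist_force: [-0.3, 0.8, -0.1]
gripper_width: 0.0513
gripper_force: 0.0
```

Run:
```python
from h import *
for n in ['wrist','top']:
    c=cam(n); bar(c,(.4713,-.1221),.104)
go(.4725,-.1215,.078,20.2)
```

```text
bar 476.1 -122.8 size [75.  13.9] mean [ 479.1 -121.7] yaw 20.0 px 313.0 301.0 z 0.1045Traceback (most recent call last):
  File "<stdin>", line 3, in <module>
  File "h.py", line 27, in bar
    n,l,st,_=cv2.connectedComponentsWithStats(m.astype(np.uint8)); i=1+np.argmax(st[1:,4])
                                                                       ~~~~~~~~~^^^^^^^^^^
    return _wrapfunc(a, 'argmax', axis=axis, out=out, **kwds)
    return bound(*args, **kwds)
ValueError: attempt to get argmax of an empty sequence
```

>>> carry_out(
  rows=[
    [[0.0034,-0.0018,0,0,0,0,-0.2],[0,0,0,0,0,0,0],[0,0,0,0,0,0,0.5],[0,0,0,0,0,0,1],[0,0,0,0,0,0,1]],
  ],
)

```text
clock: 3.58
position: [0.474, -0.1238, 0.0786]
ee_rot: [[0.94, 0.341, 0.0], [0.341, -0.94, -0.0], [0.0, 0.0, -1.0]]
wrist_force: [-0.4, 0.1, -2.3]
gripper_width: 0.0123
gripper_force: 87.7
```

>>> carry_out(
  rows=[
    [[0,0,0,0,0,0,1],[0,0,0,0,0,0,1],[0,0,0,0,0,0,1],[0,0,0,0,0,0,1],[0,0,0,0,0,0,1]],
  ],
)

```text
clock: 4.0
position: [0.4739, -0.1238, 0.0785]
ee_rot: [[0.94, 0.341, 0.0], [0.341, -0.94, -0.0], [0.0, 0.0, -1.0]]
wrist_force: [1.1, -0.1, 3.7]
gripper_width: 0.0124
gripper_force: 88.5
```

Run:
```python
from h import *
go(.5375,.213,.278,20)
s=env.sense(); print(np.round(s['wrist_force'],1),np.round(s['wrist_torque'],2),s['gripper_width'],s['gripper_force'])
```

```text
t 4.0 pos [ 0.4739 -0.1238  0.0785] yaw 19.93 tilt [ 0.0004 -0.0001] -> shift [ 0.1746 -0.2949 -0.1995] norm 0.397 turnz -0.0013
[ 1.1 -0.1  3.7] [ 0.01 -0.09  0.  ] 0.01235194214155102 88.54329384863377
```

>>> carry_out(
  rows=[
    [[0,0,-0.02,0,0,0,1],[0,0,-0.04,0,0,0,1],[0,0,-0.04,0,0,0,1],[0,0,-0.04,0,0,0,1],[0,0,-0.02,0,0,0,1]],
  ],
)

```text
clock: 4.42
position: [0.4741, -0.1239, 0.2428]
ee_rot: [[0.94, 0.341, 0.003], [0.341, -0.94, -0.001], [0.003, 0.002, -1.0]]
wrist_force: [0.9, 0.3, -1.5]
gripper_width: 0.0123
gripper_force: 88.5
```

>>> carry_out(
  rows=[
    [[0.0131,-0.0369,0,0,0,0,1],[0.0131,-0.0369,0,0,0,0,1],[0.0131,-0.0369,0,0,0,0,1],[0.0131,-0.0369,0,0,0,0,1],[0.0131,-0.0369,0,0,0,0,1]],
  ],
)

```text
clock: 4.83
position: [0.4717, 0.0737, 0.2377]
ee_rot: [[0.94, 0.34, -0.001], [0.34, -0.94, -0.0], [-0.001, -0.0, -1.0]]
wrist_force: [0.9, -0.7, -3.1]
gripper_width: 0.0123
gripper_force: 88.7
```

>>> carry_out(
  rows=[
    [[0.0131,-0.0369,0,0,0,0,1],[0.0131,-0.0369,0,0,0,0,1],[0.0131,-0.0369,0,0,0,0,1],[0,0,0,0,0,0,1],[0,0,0,0,0,0,1]],
  ],
)

```text
clock: 5.25
position: [0.4711, 0.1911, 0.2373]
ee_rot: [[0.939, 0.344, -0.002], [0.344, -0.939, -0.001], [-0.002, 0.0, -1.0]]
wrist_force: [-0.2, -0.1, -3.4]
gripper_width: 0.0123
gripper_force: 89.1
```

Run:
```python
from h import *
c=cam('wrist'); np.savez('w2.npz',**c)
go(.5375,.213,.248,20)
P=cloud(c); s=env.sense()
m=(P[...,2]>.109)&(P[...,2]<.13)&(np.hypot(P[...,0]-.537,P[...,1]-.213)<.03)
v,u=np.nonzero(m); print(m.sum(), u.min(),u.max(),v.min(),v.max())
u0,v0=int(u.mean()),int(v.mean())
a=cv2.resize(c['img'][v0-28:v0+28,u0-28:u0+28],(392,392),interpolation=cv2.INTER_CUBIC)
b=cv2.resize(c['img'],(400,300)); b=cv2.copyMakeBorder(b,0,92,0,0,cv2.BORDER_CONSTANT); print(u0,v0)
cv2.imwrite('pics/w2.png',np.hstack([a,b])[...,::-1])
# top-surface pixels -> points on plane .116
t=m&(np.abs(P[...,2]-.116)<.004); v,u=np.nonzero(t); w=onplane(c,u,v,.116)[:,:2]*1000
print('nut',w.mean(0),cv2.minEnclosingCircle(w.astype(np.float32)))
```

```text
t 5.3 pos [0.4713 0.1899 0.2375] yaw 20.03 tilt [-0.0015 -0.0009] -> shift [ 0.0701  0.0009 -0.0107] norm 0.071 turnz 0.0005
786 302 333 122 156
317 138
nut [537.84497693 216.06819171] ((537.6681518554688, 216.01138305664062), 12.631586074829102)
```

View pics/w2.png

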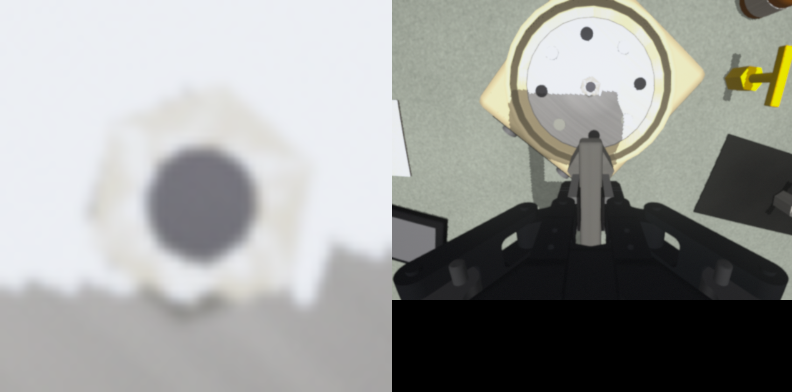

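The picture shows the nut at (317,138), with the held bar at the bottom centre pointing towards it. Next I get the nut's yaw, and the held bar's position against the TCP from the same camera to cancel bias.

Run:
```python
from h import *
def hexyaw(w):
    q=w-w.mean(0)
    for _ in range(3):
        z=q[:,0]+1j*q[:,1]
        M=(z**6).sum()
    return (np.degrees(np.angle(M))/6+30)%60, np.abs(M)/(np.abs(z)**6).sum()
for f,n in (('w2.npz','w'),('top0.npz','t')):
    c=dict(np.load(f)); P=cloud(c)
    for tol in (.003,.004,.005):
        m=(np.abs(P[...,2]-.117)<tol)&(np.hypot(P[...,0]-.5375,P[...,1]-.215)<.025)
        m=cv2.morphologyEx(m.astype(np.uint8),cv2.MORPH_CLOSE,np.ones((5,5)))
        v,u=np.nonzero(m); w=onplane(c,u,v,.116)[:,:2]*1000
        print(n,tol,len(u),w.mean(0).round(2),'yaw of flats mod60',np.round(hexyaw(w),2),cv2.minEnclosingCircle(w.astype(np.float32)))
    # stud disc by darkness
    g=c['img'].max(2).astype(int); d=(g<130)&(np.hypot(P[...,0]-.5375,P[...,1]-.215)<.011)&(P[...,2]>.105)
    v,u=np.nonzero(d); w=onplane(c,u,v,.122)[:,:2]*1000; print('stud',len(u),w.mean(0).round(2), cv2.minEnclosingCircle(w.astype(np.float32)))
c=dict(np.load('w2.npz')); P=cloud(c); tcp=np.array([.4713,.1899,.2375]); R=np.array([[.9395,.3426],[.3426,-.9395]])
T=(P[...,:2]-tcp[:2])@R
m=(np.abs(P[...,2]-(tcp[2]+.026))<.008)&(np.abs(T[...,1])<.012)&(T[...,0]>.01)&(T[...,0]<.06)
v,u=np.nonzero(m); q=(onplane(c,u,v,tcp[2]+.026)[:,:2]-tcp[:2])@R*1000
print('bar top z-tcp',np.median(P[v,u,2])-tcp[2],'far end',np.percentile(q[:,0],[0,99,100]).round(1),'far-half y mid')
for a in range(14,44,4):
    k=q[(q[:,0]>a)&(q[:,0]<a+4)]
    if len(k): print(a,k[:,1].min().round(1),k[:,1].max().round(1))
```

```text
w 0.003 601 [537.76 216.15] yaw of flats mod60 [39.47  0.26] ((537.6681518554688, 216.01138305664062), 12.631586074829102)
w 0.004 622 [537.63 216.11] yaw of flats mod60 [39.48  0.26] ((537.6681518554688, 216.01138305664062), 12.631586074829102)
w 0.005 791 [537.9  216.11] yaw of flats mod60 [39.46  0.26] ((537.6681518554688, 216.01138305664062), 12.631586074829102)
stud 1435 [304.39 119.08] ((360.56402587890625, 159.4956512451172), 360.9255065917969)
t 0.003 120 [537.87 213.87] yaw of flats mod60 [38.84  0.14] ((537.5206298828125, 214.3466033935547), 11.841287612915039)
t 0.004 120 [537.87 213.87] yaw of flats mod60 [38.84  0.14] ((537.5206298828125, 214.3466033935547), 11.841287612915039)
t 0.005 121 [537.79 213.91] yaw of flats mod60 [39.32  0.11] ((537.5206298828125, 214.3466033935547), 11.841287612915039)
stud 38 [537.52 213.64] ((534.52880859375, 212.28726196289062), 10.07402229309082)
bar top z-tcp 0.025653172090982723 far end [ 6.3 40.2 40.9] far-half y mid
14 -11.3 10.4
18 -8.2 5.5
22 -8.2 5.4
26 -8.1 5.3
30 -8.1 5.3
34 -8.0 5.2
38 -8.0 5.2
```

>>> carry_out(
  rows=[
    [[0,0,0,0,0,-0.113,1],[0,0,0,0,0,-0.113,1],[0,0,0,0,0,-0.113,1],[0,0,0,0,0,0,1],[0,0,0,0,0,0,1]],
  ],
)

```text
clock: 5.72
position: [0.4718, 0.1884, 0.2381]
ee_rot: [[0.776, 0.63, -0.0], [0.63, -0.776, -0.0], [-0.0, 0.0, -1.0]]
wrist_force: [0.2, -0.8, -2.4]
gripper_width: 0.0122
gripper_force: 89.1
```

```bash
cat >> h.py <<'E'
def hexyaw(w):
    z=(w-w.mean(0))@[1,1j]; return ((np.degrees(np.angle((z**6).sum()))/6+30)%60).round(1)
def nut(c,near=(.5375,.215)):
    P=cloud(c); m=(np.abs(P[...,2]-.117)<.004)&(np.hypot(P[...,0]-near[0],P[...,1]-near[1])<.022)
    m=cv2.morphologyEx(m.astype(np.uint8),cv2.MORPH_CLOSE,np.ones((5,5)))
    v,u=np.nonzero(m); w=onplane(c,u,v,.116)[:,:2]*1000
    print('nut',len(u),w.mean(0).round(1),'flats',hexyaw(w),np.round(cv2.minEnclosingCircle(w.astype(np.float32))[0],1))
def held(c):
    s=env.sense(); p=np.array(s['position']); R=np.array(s['ee_rot'])[:2,:2]; P=cloud(c); T=(P[...,:2]-p[:2])@R
    m=(np.abs(P[...,2]-(p[2]+.026))<.006)&(np.abs(T[...,1])<.012)&(T[...,0]>.02)&(T[...,0]<.06)
    v,u=np.nonzero(m); q=(onplane(c,u,v,p[2]+.026)[:,:2]-p[:2])@R*1000
    print('held bar: z above tcp',(np.median(P[v,u,2])-p[2]).round(4),'far end',np.percentile(q[:,0],99).round(1),'y mid',((q[:,1].min()+q[:,1].max())/2).round(2),'slope',np.degrees(np.polyfit(q[:,0],q[:,1],1)[0]).round(2))
E
python3 - <<'E'
from h import *
c=cam('wrist'); nut(c); held(c); go(.538,.2147,.2375,39.4)
E
```

```text
nut 598 [537.8 216. ] flats 39.2 [537.9 215.9]
held bar: z above tcp 0.0258 far end 39.9 y mid -0.16 slope 0.0
t 5.77 pos [0.4718 0.1886 0.2382] yaw 39.04 tilt [-0.0001 -0.0002] -> shift [0.0678 0.0214 0.0007] norm 0.071 turnz -0.0063
```

>>> carry_out(
  rows=[
    [[0.0342,0.0102,0,0,0,-0.006,1],[0.0342,0.0102,0,0,0,0,1],[0,0,0.02,0,0,0,1],[0,0,0.018,0,0,0,1],[0,0,0,0,0,0,1]],
  ],
)

```text
clock: 6.18
position: [0.5367, 0.2165, 0.1961]
ee_rot: [[0.772, 0.636, -0.005], [0.636, -0.772, -0.002], [-0.005, -0.002, -1.0]]
wrist_force: [-1.5, -0.3, -3.9]
gripper_width: 0.0122
gripper_force: 88.9
```

>>> carry_out(
  rows=[
    [[0,0,0,0,0,0,1],[0,0,0,0,0,0,1],[0,0,0.003,0,0,0,1],[0,0,0.003,0,0,0,1],[0,0,0,0,0,0,1]],
  ],
)

```text
clock: 6.6
position: [0.5373, 0.2172, 0.1944]
ee_rot: [[0.77, 0.638, 0.0], [0.638, -0.77, 0.0], [0.0, 0.0, -1.0]]
wrist_force: [0.8, 0.7, -3.4]
gripper_width: 0.0123
gripper_force: 89.0
```

```bash
cat >> h.py <<'E'
def st():
    s=env.sense(); R=np.array(s['ee_rot']); print('t',round(float(s['clock']),2),'pos',np.round(s['position'],4),'yaw',np.degrees(np.arctan2(R[1,0],R[0,0])).round(2),'F',np.round(s['wrist_force'],1),'T',np.round(s['wrist_torque'],2),'w',round(float(s['gripper_width']),4),'q6',np.round(s['qpos'][5],2))
E
python3 -c "
from h import *
st(); go(.5378,.2159,.19,39.3)"
```

```text
t 6.6 pos [0.5373 0.2172 0.1944] yaw 39.67 F [ 0.8  0.7 -3.4] T [ 0.   -0.03  0.04] w 0.0123 q6 1.22
t 6.6 pos [0.5373 0.2172 0.1944] yaw 39.67 tilt [0.0003 0.0002] -> shift [-0.0005  0.0013  0.0044] norm 0.005 turnz 0.0065
```

>>> carry_out(
  rows=[
    [[-0.0005,0.0013,0,0,0,0.005,1],[0,0,0.0015,0,0,0,1],[0,0,0.0015,0,0,0,1],[0,0,0.0015,0,0,0,1],[0,0,0,0,0,0,1]],
  ],
)

```text
clock: 7.02
position: [0.5379, 0.216, 0.1895]
ee_rot: [[0.773, 0.635, 0.0], [0.635, -0.773, 0.0], [0.0, -0.0, -1.0]]
wrist_force: [0.8, 0.1, -4.6]
gripper_width: 0.0123
gripper_force: 89.1
```

>>> carry_out(
  rows=[
    [[0,0,0.0015,0,0,0,1],[0,0,0.001,0,0,0,1],[0,0,0,0,0,0,1],[0,0,0,0,0,0,1],[0,0,0,0,0,0,1]],
  ],
)

```text
clock: 7.43
position: [0.5379, 0.216, 0.1872]
ee_rot: [[0.773, 0.635, -0.0], [0.635, -0.773, 0.0], [-0.0, -0.0, -1.0]]
wrist_force: [1.5, 1.3, -4.5]
gripper_width: 0.0127
gripper_force: 89.0
```

```bash
python3 -c "
from h import *
st(); go(.5378,.2159,.19,39.3)"
```

```text
t 7.43 pos [0.5379 0.216  0.1872] yaw 39.41 F [ 1.5  1.3 -4.5] T [ 0.28 -0.34 -0.03] w 0.0127 q6 1.22
t 7.43 pos [0.5379 0.216  0.1872] yaw 39.41 tilt [-0.0001  0.0001] -> shift [-0.0002  0.     -0.0028] norm 0.003 turnz 0.0019
```

>>> carry_out(
  rows=[
    [[0,0,0.0015,0,0,0,1],[0,0,0.0015,0,0,0,1],[0,0,0.001,0,0,0,1],[0,0,0,0,0,0,1],[0,0,0,0,0,0,1]],
  ],
)

```text
clock: 7.85
position: [0.5379, 0.216, 0.1831]
ee_rot: [[0.773, 0.635, -0.0], [0.635, -0.773, 0.0], [-0.0, -0.0, -1.0]]
wrist_force: [1.7, 1.1, -3.8]
gripper_width: 0.0123
gripper_force: 89.1
```

```bash
python3 -c "
from h import *
st(); c=cam('wrist'); held(c)"
```

```text
t 7.85 pos [0.5379 0.216  0.1831] yaw 39.41 F [ 1.7  1.1 -3.8] T [ 0.31 -0.45 -0.  ] w 0.0123 q6 1.22
held bar: z above tcp 0.026 far end 40.0 y mid -0.31 slope 0.21
```

>>> carry_out(
  rows=[
    [[0.0005,0,0.0015,0,0,0,1],[0,0,0.002,0,0,0,1],[0,0,0.002,0,0,0,1],[0,0,0.002,0,0,0,1],[0,0,0,0,0,0,1]],
  ],
)

```text
clock: 8.32
position: [0.5381, 0.2163, 0.1752]
ee_rot: [[0.773, 0.635, -0.001], [0.635, -0.773, -0.0], [-0.001, -0.0, -1.0]]
wrist_force: [0.2, 0.5, -3.2]
gripper_width: 0.0122
gripper_force: 89.1
```

>>> carry_out(
  rows=[
    [[0,0,0.001,0,0,0,1],[0,0,0.001,0,0,0,1],[0,0,0,0,0,0,1],[0,0,0,0,0,0,1],[0,0,0,0,0,0,1]],
  ],
)

```text
clock: 8.73
position: [0.5385, 0.2163, 0.1745]
ee_rot: [[0.773, 0.635, 0.001], [0.635, -0.773, 0.0], [0.001, 0.0, -1.0]]
wrist_force: [-1.6, -0.2, 6.1]
gripper_width: 0.0124
gripper_force: 90.2
```

```bash
python3 -c "
from h import *
st()"
```

```text
t 8.73 pos [0.5385 0.2163 0.1745] yaw 39.41 F [-1.6 -0.2  6.1] T [-0.04  0.19  0.01] w 0.0124 q6 1.22
```

>>> carry_out(
  rows=[
    [[0,0,0,0,0,-0.05,1],[0,0,0,0,0,-0.05,1],[0,0,0,0,0,-0.05,1],[0,0,0,0,0,-0.05,1],[0,0,0,0,0,-0.05,1]],
  ],
)

```text
clock: 9.15
position: [0.5387, 0.2165, 0.1746]
ee_rot: [[0.59, 0.808, 0.002], [0.808, -0.59, 0.001], [0.002, 0.001, -1.0]]
wrist_force: [0.6, 1.1, 4.6]
gripper_width: 0.0121
gripper_force: 90.2
```

```bash
python3 -c "
from h import *
st(); c=cam('wrist'); held(c)"
```

```text
t 9.15 pos [0.5387 0.2165 0.1746] yaw 53.86 F [0.6 1.1 4.6] T [ 0.31 -0.26 -0.3 ] w 0.0121 q6 0.97
held bar: z above tcp 0.026 far end 40.0 y mid -0.05 slope 0.48
```

Reaction torque of −0.3 N m at full depth means this socket grips, so it is the fitting one. I continue the turn, allowing for about 7.5° of play.

>>> carry_out(
  rows=[
    [[0,0,0,0,0,-0.069,1],[0,0,0,0,0,-0.069,1],[0,0,0,0,0,-0.069,1],[0,0,0,0,0,-0.069,1],[0,0,0,0,0,0,1]],
  ],
)

```text
clock: 9.62
position: [0.5387, 0.2165, 0.1746]
ee_rot: [[0.346, 0.938, 0.001], [0.938, -0.346, 0.001], [0.001, 0.001, -1.0]]
wrist_force: [-0.0, 1.5, 5.8]
gripper_width: 0.0123
gripper_force: 90.3
```

>>> carry_out(
  rows=[
    [[0,0,0,0,0,-0.069,1],[0,0,0,0,0,-0.069,1],[0,0,0,0,0,-0.069,1],[0,0,0,0,0,-0.069,1],[0,0,0,0,0,0,1]],
  ],
)

```text
clock: 10.03
position: [0.5385, 0.2166, 0.1746]
ee_rot: [[0.077, 0.997, 0.001], [0.997, -0.077, 0.001], [0.001, 0.001, -1.0]]
wrist_force: [0.3, 2.8, 5.2]
gripper_width: 0.0122
gripper_force: 90.4
```

>>> carry_out(
  rows=[
    [[0,0,0,0,0,-0.069,1],[0,0,0,0,0,-0.069,1],[0,0,0,0,0,0,1],[0,0,0,0,0,0,1],[0,0,0,0,0,0,1]],
  ],
)

```text
clock: 10.45
position: [0.5385, 0.2166, 0.1745]
ee_rot: [[-0.056, 0.998, 0.001], [0.998, 0.056, 0.001], [0.001, 0.001, -1.0]]
wrist_force: [-0.7, 2.5, 6.0]
gripper_width: 0.0126
gripper_force: 90.4
```

```bash
python3 -c "
from h import *
st(); c=cam('wrist'); held(c); c=cam('scene'); cv2.imwrite('pics/s2.png',c['img'][...,::-1])"
```

```text
t 10.45 pos [0.5385 0.2166 0.1745] yaw 93.21 F [-0.7  2.5  6. ] T [ 0.36  0.11 -0.09] w 0.0126 q6 0.28
held bar: z above tcp 0.026 far end 40.3 y mid -0.46 slope 0.5
```

View pics/s2.png

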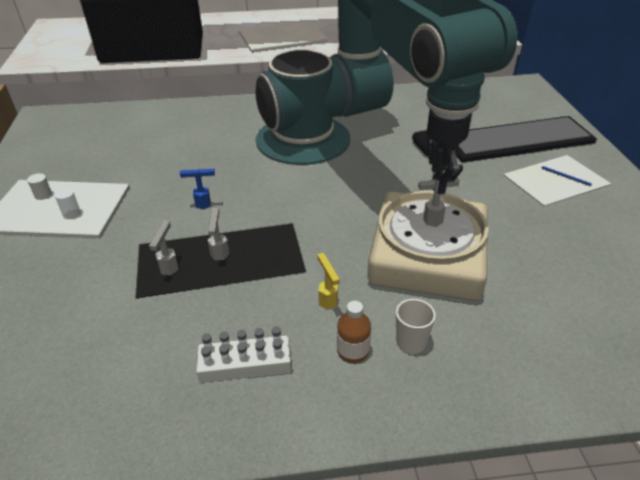

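The scene shows the socket seated on the hub at (434,213), with the other two upright on the mat at (167,262) and (218,245). A final small nudge checks the torque under load.

>>> carry_out(
  rows=[
    [[0,0,0,0,0,-0.015,1],[0,0,0,0,0,-0.015,1]],
  ],
)

```text
clock: 10.72
position: [0.5385, 0.2166, 0.1746]
ee_rot: [[-0.086, 0.996, 0.001], [0.996, 0.086, 0.001], [0.001, 0.001, -1.0]]
wrist_force: [-1.7, 2.2, 6.5]
gripper_width: 0.0122
gripper_force: 90.5
```

```bash
python3 -c "
from h import *
st(); c=cam('wrist'); held(c); st()"
```

```text
t 10.72 pos [0.5385 0.2166 0.1746] yaw 94.95 F [-1.7  2.2  6.5] T [ 0.45  0.19 -0.34] w 0.0122 q6 0.25
held bar: z above tcp 0.026 far end 40.3 y mid -0.29 slope 0.44
t 10.77 pos [0.5385 0.2166 0.1746] yaw 95.02 F [-0.6  2.2  5.3] T [ 0.37  0.19 -0.3 ] w 0.0123 q6 0.25
```

```bash
python3 -c "
from h import *
print(job.job_done())"
```

```text
the job is handed in; nothing more can be done
None
```

The first socket tried, the one nearest the centrifuge, fits; it is still held seated on the nut, which I estimate has turned about 0.83 rad anticlockwise (from tool yaw minus play, not seen directly), and the other two sockets stand upright on the mat.

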